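# Stack the empty vial tray on the loaded one

### The arm

A 6-joint arm with a two-finger parallel gripper is mounted at the origin on the work surface. World frame = base frame: x ahead of the robot, y to its left, z up, the work surface at z = 0. Lengths are in m, angles in degrees, forces in N, time in s.
With the tool pointing down it reaches from about 0.375 to 0.9 m from the base axis. Payload 3.1 kg.
Tool frame: the origin (TCP) lies at the very end of the fingers, on their centre line; the grasp point (between the pads) lies 19 mm behind it; z points along the fingers, y is the direction in which the jaws open and shut (so a half turn about z gives the same grasp; the last joint's range is limited). The gripper opens to 87 mm and grips with 3 to 60 N. Pads are 19 mm wide; open, the fingers measure 117 mm over their backs; the gripper's body (75 mm by 190 mm) begins 51 mm behind the grasp point.
Start: joints at [61.278, 30.224, 82.088, -0, 67.689, -10.227], TCP at [0.198, 0.593, 0.223] pointing down, gripper open.
Joint ranges: [-176.69, 176.69], [-43.24, 126.21], [12.49, 139.97], [-82, 262], [0, 151.66], [-163.58, 163.58]. Speed limits (degrees/s): [159.86, 159.86, 180, 180, 180, 180].

### API

Orientations are given as a 3x3 rotation matrix whose columns are the frame's x, y, z axes.
In Python, from rig import read_state, capture, hand_in gives the robot as it stands. The module is installed in compiled form; this text tells all that it offers.
- The arm moves only by the tool send_rows, never from a script. Its argument "moves" is one flat list of numbers, 7 for each row, row after row: the turn, a rotation vector about the world's x, y, z in degrees, then the shift along the world's x, y, z in cm, then the gripper's target within -1 to 1 (fully open at 1, half-way at 0, shut at -1). In form: [rx, ry, rz, tx, ty, tz, hand, rx, ry, rz, tx, ty, tz, hand, ...]. A call has 1 to 20 rows; each row shifts and turns the commanded pose from where the row before left it; what a row does not reach is not made up. A row lasts 1/10 s, in which the tool goes at most 50 mm and 8.59 degrees, less where a joint would pass 70% of its speed; a pose out of reach is approached as far as the arm can. A call with a gripper value outside its range is refused whole. The fingers move at their own pace and stop on an object; the grip force is fixed at half the most. Time passes only in rows, so rows that do not move let the fingers close. It gives the time, the measured TCP pose, the force and the opening at its end, in the units of the state.
- read_state(): the state, without advancing time (a new reading comes with each control period).
- capture(name): name is "scene" or "top" or "wrist"; returns a dict with "pixels" (400x640x3 uint8, red, green, blue), "vertical_fov" (degrees; the focal length in pixels is half the picture's height over the tangent of half this angle, whatever the lens; pixels are square), "cx", "cy" (the principal point, pixels), "dist" ([k1, k2, p1, p2, k3] as OpenCV has them; the pictures are not rectified), "rvec" (rotation vector, rad) and "tvec" (3), from world to camera coordinates, as OpenCV has them. Camera axes: x right, y down, z forward; pixel columns grow to the right and rows downward; lengths in m; the calibration is good to about 2 mm. A picture is of the moment at which its call begins. There is no depth.
- hand_in(): hands the job in, once; it reports no verdict.
The state is a dict: "time_s": time; "joint_positions": joint angles; "qvel": joint speeds; "tau": joint torques, N m; "position": TCP position; "tcp_rot": TCP orientation; "force": force on the tool from outside, world axes, zero at the start; "moment": the same for the moment, N m; "opening": opening from 0.0 (shut) to 1.0 (fully open).
Only numpy, scipy, OpenCV 4.12 (cv2) and the standard library are available. Lean on these libraries where they do the work, as an engineer would, in place of code of your own. Each camera call takes 0.05 s, during which the arm holds its last target.

### The job

Clear some bench space: pick up the long empty tray by its fin, lower it onto the tray full of vials so that all four corner pins drop into the sockets below and it sits fully down and level, and let go. Do not drop it, leave the loaded tray where it stands, and do not disturb the short tray, which does not fit.

Things in the scene. Friction and masses are not known exactly. Their poses are not given: they have to be found in the camera images.
- long_tray_mid (a point): Long empty white plastic tray (sizes in mm), 178 (x) x 128 (y), 0.3 kg. Stands on 4 corner pins 26 long, 12 to 8 thick, at x+-68, y+-43; deck 6 thick; above each pin an open square socket 34 wide, 38 deep, walls 4. Carrying fin in the middle of the deck, along x: 68 long, 12 thick (y), 34 high. Point: centre of the fin, 17 above the deck, 17 below the fin's top, 49 above the pin tips. x along fin and long side, z up.
- loaded_tray_mid (a point): Loaded tray: same shape and size as the long empty one, with six amber white-capped vials, 31 mm high, beside its fin. Loose, 0.85 kg. Point and axes likewise (fin centre); its socket rims are 21 mm above the point, higher than fin and vials. Stacked (either way round), the empty tray's deck rests on these rims, pins 26 mm down in the sockets, its point 44 mm above this one.
- short_tray_mid (a point): Short empty tray, 118 (x) x 128 (y) mm: same make, but pins and sockets at x+-38, so it does not fit the others; fin 38 long, along x. Leave it alone. Point: centre of its fin, half-way up, 49 mm above the pin tips. x along the fin, z up.
Things that resemble listed ones, but are neither listed nor needed, are in the scene too. What is shaped like the part that bears long_tray_mid but pink or turquoise is not meant.

How it is judged:
By the outcome, as a careful person would: the job done as asked, in the order asked, and still so for the second after the job is handed in, with the robot touching nothing.
It also fails if it takes over 42 s, if anything falls off the work surface, if the arm or the gripper's body presses on something with over 40 N, if the wrist force passes 120 N, or if a joint passes its speed limit or range.

## Working session

There is one attempt and no reset: what is moved stays moved. The work goes in short steps, Python scripts to look and compute and a tool call to move; the robot and the scene stay as the last step left them, time stands still between calls to the robot, and variables do not carry over. Pictures are saved under pics/ and viewed, and the job is handed in when it is done.

Besides the shell and the picture viewer there is one more tool, called after ">>>" as name(argument=value, ...), one argument or row to a line, values as JSON. send_rows: Moves the arm, as the interface text tells. Its arguments: {"type":"object","properties":{"moves":{"type":"array","items":{"type":"number"}}},"required":["moves"]}

```bash
mkdir -p pics
cat > h.py <<'E'
import numpy as np, cv2
from rig import read_state, capture, hand_in
def cam(n):
    c=capture(n); p=c['pixels']; 
    f=p.shape[0]/2/np.tan(np.radians(c['vertical_fov'])/2)
    c['K']=np.array([[f,0,c['cx']],[0,f,c['cy']],[0,0,1.]]); c['D']=np.array(c['dist'],float)
    c['R']=cv2.Rodrigues(np.array(c['rvec'],float))[0]; c['t']=np.array(c['tvec'],float).ravel()
    return c
def save(c,n): cv2.imwrite('pics/'+n+'.png',c['pixels'][:,:,::-1])
def ray(c,uv):
    q=cv2.undistortPoints(np.array(uv,float).reshape(-1,1,2),c['K'],c['D']).reshape(-1,2)
    d=np.c_[q,np.ones(len(q))]@c['R']; return -c['R'].T@c['t'],d
def plane(c,uv,z):
    o,d=ray(c,uv); return o+d*((z-o[2])/d[:,2])[:,None]
def proj(c,P):
    return cv2.projectPoints(np.array(P,float).reshape(-1,1,3),c['R'],c['t'],c['K'],c['D'])[0].reshape(-1,2)
E
python3 - <<'E'
from h import *
import pickle
for n in ['scene','top','wrist']:
    c=cam(n); save(c,n+'0'); pickle.dump(c,open(n+'0.pkl','wb')); print(n,c['K'][0,0],c['D'],-c['R'].T@c['t'])
s=read_state(); print(s['time_s'],s['position'],s['tcp_rot'],s['opening'])
E
```

```text
scene 384.9720619055727 [-0.04363365  0.          0.          0.          0.        ] [1.06278752 0.11614696 0.93969866]
top 436.6705850640059 [-0.01105557  0.          0.          0.          0.        ] [0.28096437 0.14701774 1.48177361]
wrist 337.07472983482603 [-0.06362423  0.          0.          0.          0.        ] [0.1195552  0.61933956 0.3842969 ]
0.15 [0.19796445 0.59222026 0.22177455] [[-9.48344917e-01  3.17240005e-01 -8.35090528e-04]
 [ 3.17240951e-01  9.48343761e-01 -1.51323664e-03]
 [ 3.11893695e-04 -1.69999519e-03 -9.99998506e-01]] 1.0001272113397304
```

View pics/scene0.png

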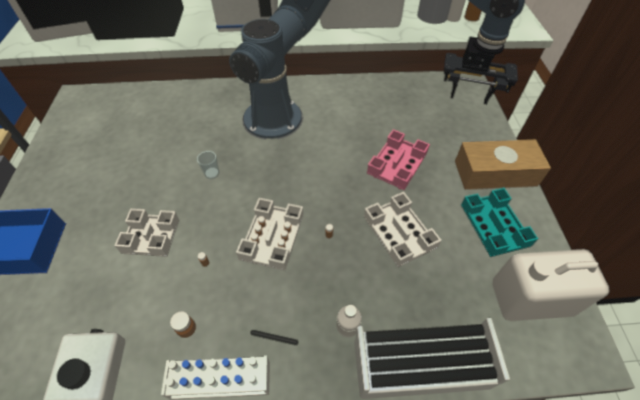

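View pics/top0.png

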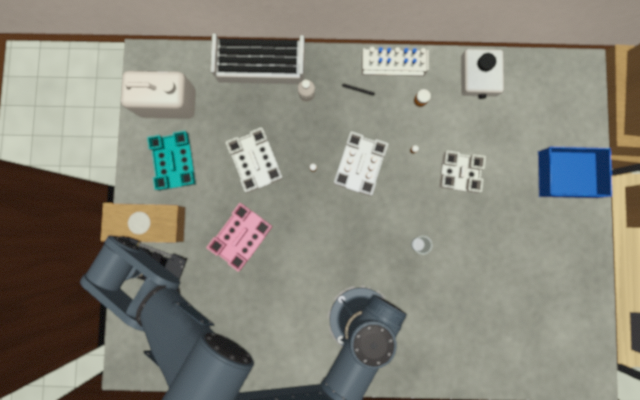

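View pics/wrist0.png

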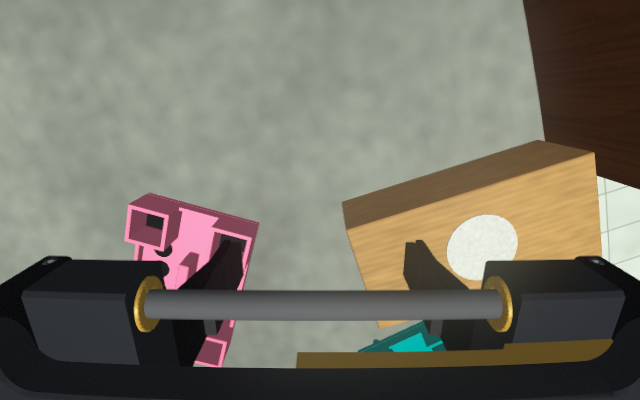

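The top view shows the long empty tray near (253,159), the loaded one near (361,163) and the short one near (463,172). The pink and turquoise decoys are at (240,237) and (172,160).

Run:
```python
from h import *
import pickle
c=pickle.load(open('top0.pkl','rb'))
p=c['pixels'][:,:,::-1]
for n,(u,v) in dict(long=(253,159),load=(361,163)).items():
    cv2.imwrite(f'pics/crop_{n}.png',cv2.resize(p[v-40:v+40,u-40:u+40],(560,560),interpolation=cv2.INTER_CUBIC))
hsv=cv2.cvtColor(c['pixels'],cv2.COLOR_RGB2HSV)
m=((hsv[:,:,2]>185)&(hsv[:,:,1]<40)).astype(np.uint8)
for n,(u,v) in dict(long=(253,159),load=(361,163),short=(463,172)).items():
    w=np.zeros_like(m); w[v-45:v+45,u-45:u+45]=m[v-45:v+45,u-45:u+45]
    k,l,st,ce=cv2.connectedComponentsWithStats(w)
    i=1+np.argmax(st[1:,4]); ys,xs=np.nonzero(l==i)
    P=plane(c,np.c_[xs,ys],0.07)
    r=cv2.minAreaRect((P[:,:2]*1000).astype(np.float32)); print(n,st[i],r)
```

```text
long [ 232  131   46   57 1307] ((514.8236083984375, 362.010986328125), (182.59463500976562, 128.7799530029297), 22.365890502929688)
load [ 337  132   51   62 1545] ((511.1559143066406, 13.056884765625), (130.2225799560547, 182.55392456054688), 73.21281433105469)
short [442 152  41  40 616] ((482.434326171875, -322.5465393066406), (151.07711791992188, 107.58649444580078), 38.334774017333984)
```

View pics/crop_long.png

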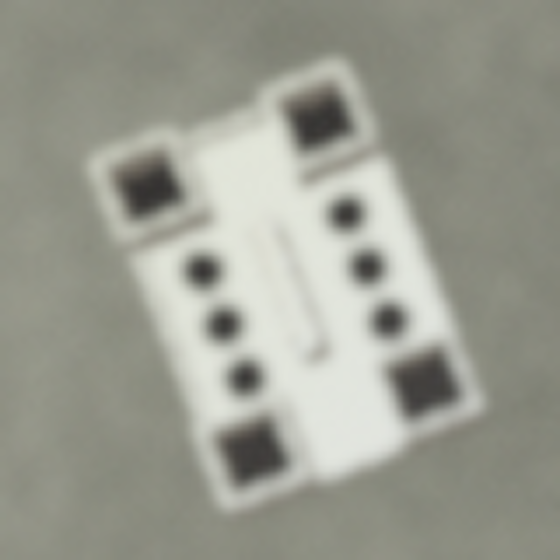

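View pics/crop_load.png

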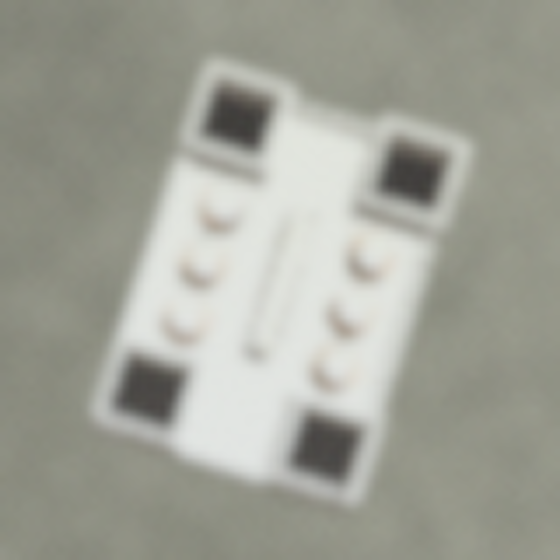

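```bash
cat > holes.py <<'E'
from h import *
def holes(c,u,v,z=0.07,r=42,thr=110):
    g=c['pixels'].max(2); w=np.zeros(g.shape,np.uint8); w[v-r:v+r,u-r:u+r]=g[v-r:v+r,u-r:u+r]<thr
    k,l,st,ce=cv2.connectedComponentsWithStats(w)
    o=[ce[i] for i in range(1,k) if st[i,4]>40]
    P=plane(c,o,z)[:,:2]*1000; return np.array(o),P
E
python3 - <<'E'
from holes import *
import pickle
c=pickle.load(open('top0.pkl','rb'))
for n,(u,v) in dict(long=(253,159),load=(361,163)).items():
    o,P=holes(c,u,v); print(n,o.round(1).tolist(),P.round(1).tolist(),P.mean(0).round(1)); print(cv2.minAreaRect(P.astype(np.float32)))
w=pickle.load(open('wrist0.pkl','rb')); s=read_state()
print((plane(w,[[320,120],[320,60],[320,200]],0.05)-s['position'])@s['tcp_rot'])
E
```

```text
long [[258.4, 135.6], [233.8, 145.4], [273.2, 173.5], [248.8, 183.2]] [[594.5, 350.4], [560.1, 430.0], [470.2, 297.5], [436.2, 376.0]] [515.2 363.5]
((515.2645874023438, 363.3946533203125), (135.13226318359375, 86.68809509277344), 23.394845962524414)
load [[354.4, 139.5], [379.4, 147.5], [341.8, 178.5], [367.0, 186.5]] [[588.7, 34.5], [563.9, -47.8], [458.9, 73.7], [434.4, -8.7]] [511.5  12.9]
((511.41009521484375, 12.95074462890625), (85.93682098388672, 135.6597442626953), 73.22138214111328)
[[ 0.05993474 -0.00212472  0.17179711]
 [ 0.11472101 -0.00200085  0.17181399]
 [-0.02133005 -0.00232756  0.17177211]]
```

>>> send_rows(
  moves=[0, 0, 4.2, 3.8, -2, 0, 1, 0, 0, 4.2, 3.8, -2, 0, 1, 0, 0, 4.2, 3.8, -2, 0, 1, 0, 0, 4.2, 3.8, -2, 0, 1, 0, 0, 4.2, 3.8, -2, 0, 1, 0, 0, 4.2, 3.8, -2, 0, 1, 0, 0, 4.2, 3.8, -2, 0, 1, 0, 0, 4.2, 3.8, -2, 0, 1, 0, 0, 4.2, 3.8, -2, 0, 1, 0, 0, 4.2, 3.8, -2, 0, 1, 0, 0, 0, 0, 0, 0, 1, 0, 0, 0, 0, 0, 0, 1],
)

```text
time_s: 1.35
position: [0.5786, 0.3917, 0.2216]
tcp_rot: [[-0.918, -0.396, -0.002], [-0.396, 0.918, -0.0], [0.002, 0.001, -1.0]]
force: [0.7, 0.0, 0.2]
opening: 0.997
```

Run:
```python
from h import *
import pickle
c=cam('wrist'); save(c,'wrist1'); pickle.dump(c,open('wrist1.pkl','wb'))
s=read_state(); print(s['time_s'],s['position'],np.degrees(np.arctan2(s['tcp_rot'][1][1],s['tcp_rot'][0][1])),s['force'])
```

```text
1.4 [0.57739881 0.39254715 0.22179043] 113.44241786491942 [-0.20920001  0.61177942  0.63727918]
```

View pics/wrist1.png

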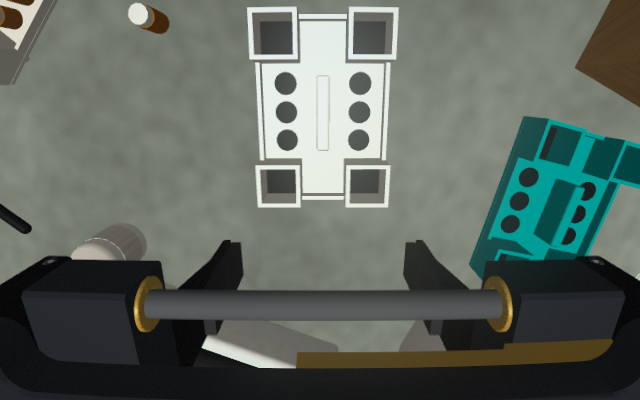

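The wrist view shows the long tray upright in the picture. Its fin top spans (317–329, 76–150), and the outer rim corners are near (248,8), (398,8), (258,207) and (389,206).

Run:
```python
from h import *
import pickle
c=pickle.load(open('wrist1.pkl','rb'))
Pf=plane(c,[[316.5,76],[329,76],[317,150],[328.5,150]],0.066)[:,:2]*1000; print(Pf.round(1).tolist(),Pf.mean(0))
P=plane(c,[[248,8],[398,7],[390,206],[258,207]],0.070)[:,:2]*1000
print(P.round(1).tolist(),P.mean(0),cv2.minAreaRect(P.astype(np.float32)))
print([np.linalg.norm(P[i]-P[(i+1)%4]) for i in range(4)])
```

```text
[[489.3, 347.3], [484.8, 357.6], [550.2, 373.8], [545.9, 383.8]] [517.57058969 365.61391386]
[[461.3, 272.4], [410.3, 388.6], [571.9, 461.2], [624.3, 342.2]] [516.93703142 366.10757459] ((516.9707641601562, 365.91302490234375), (177.35446166992188, 130.02288818359375), 23.784494400024414)
[np.float64(126.90772720314533), np.float64(177.16800575598225), np.float64(130.02288416818743), np.float64(177.36511701069577)]
```

>>> send_rows(
  moves=[0, 0, 0, -1.55, -0.7, -2, 1, 0, 0, 0, -1.55, -0.7, -2, 1, 0, 0, 0, -1.55, -0.7, -2, 1, 0, 0, 0, -1.55, -0.7, -2, 1, 0, 0, 0, 0, 0, -1.8, 1, 0, 0, 0, 0, 0, -1.8, 1, 0, 0, 0, 0, 0, -1.8, 1, 0, 0, 0, 0, 0, -1.8, 1, 0, 0, 0, 0, 0, -1.0, 1, 0, 0, 0, 0, 0, 0, 1, 0, 0, 0, 0, 0, 0, 1],
)

```text
time_s: 2.5
position: [0.5158, 0.3654, 0.061]
tcp_rot: [[-0.917, -0.4, 0.0], [-0.4, 0.917, 0.0], [-0.0, 0.0, -1.0]]
force: [-0.5, 1.7, 0.1]
opening: 1.001
```

Run:
```python
from h import *
c=cam('wrist'); save(c,'wrist2'); c=cam('scene'); 
p=c['pixels'][150:280,320:480,::-1]; cv2.imwrite('pics/scene2.png',cv2.resize(p,None,fx=4,fy=4))
s=read_state(); print(s['time_s'],s['position'],s['force'])
```

```text
2.6 [0.51665829 0.36531984 0.06164884] [-0.18451224 -0.55864242 -0.48967289]
```

View pics/wrist2.png

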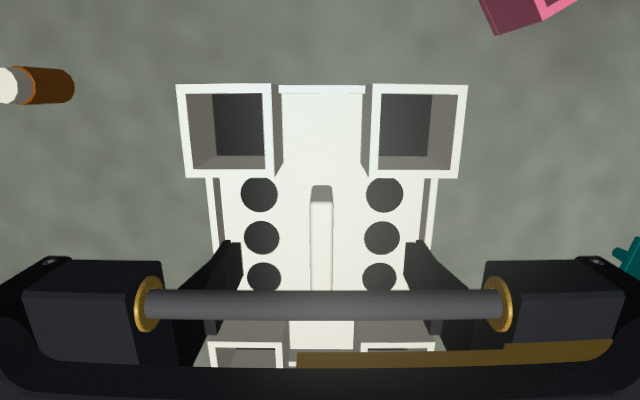

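View pics/scene2.png

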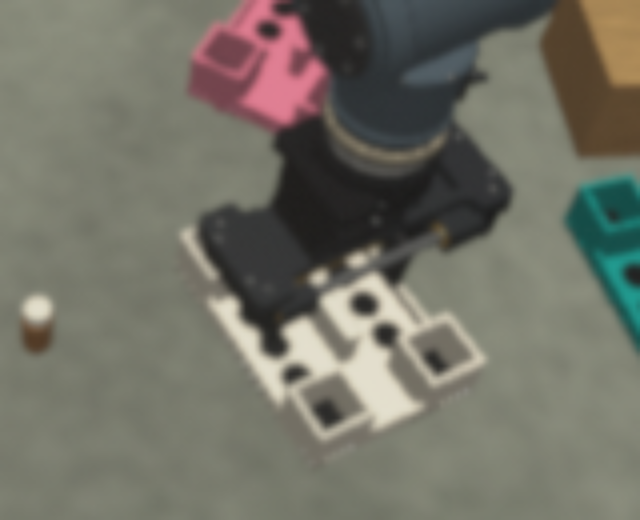

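The fin at (310–333, 185–290) lies midway between the fingers. Next I lower, close and lift.

>>> send_rows(
  moves=[0, 0, 0, 0, 0, -1, 1, 0, 0, 0, 0, 0, -1, 1, 0, 0, 0, 0, 0, -0.5, 1, 0, 0, 0, 0, 0, 0, 1, 0, 0, 0, 0, 0, 0, -1, 0, 0, 0, 0, 0, 0, -1, 0, 0, 0, 0, 0, 0, -1, 0, 0, 0, 0, 0, 0, -1, 0, 0, 0, 0, 0, 0, -1, 0, 0, 0, 0, 0, 0, -1, 0, 0, 0, 0, 0, 0, -1, 0, 0, 0, 0, 0, 0, -1, 0, 0, 0, 0, 0, 0, -1, 0, 0, 0, 0, 0, 0, -1, 0, 0, 0, 0, 0, 0, -1, 0, 0, 0, 0, 0, 0, -1],
)

```text
time_s: 4.2
position: [0.5162, 0.3647, 0.0355]
tcp_rot: [[-0.917, -0.399, -0.0], [-0.399, 0.917, -0.0], [0.0, 0.0, -1.0]]
force: [0.6, -0.4, 0.4]
opening: 0.135
```

>>> send_rows(
  moves=[0, 0, 0, 0, 0, 0.5, -1, 0, 0, 0, 0, 0, 1, -1, 0, 0, 0, 0, 0, 1.5, -1, 0, 0, 0, 0, 0, 1.5, -1, 0, 0, 0, 0, 0, 1.5, -1, 0, 0, 0, 0, 0, 1.5, -1, 0, 0, 0, 0, 0, 1.5, -1, 0, 0, 0, 0, 0, 1, -1, 0, 0, 0, 0, 0, 0, -1, 0, 0, 0, 0, 0, 0, -1],
)

```text
time_s: 5.2
position: [0.5161, 0.3646, 0.1356]
tcp_rot: [[-0.917, -0.399, -0.0], [-0.399, 0.917, -0.0], [0.0, -0.0, -1.0]]
force: [0.4, 0.2, -2.6]
opening: 0.135
```

Run:
```python
from h import *
import pickle
c=cam('wrist'); save(c,'wrist3');pickle.dump(c,open('wrist3.pkl','wb')); c=cam('scene'); save(c,'scene3')
s=read_state(); print(s['time_s'],s['position'],s['force'],s['moment'],s['opening'])
```

```text
5.3 [0.51553689 0.36436137 0.13466839] [-0.42179509 -0.16681537 -3.37638274] [0.10514747 0.03636635 0.00878576] 0.13444474951473143
```

View pics/wrist3.png

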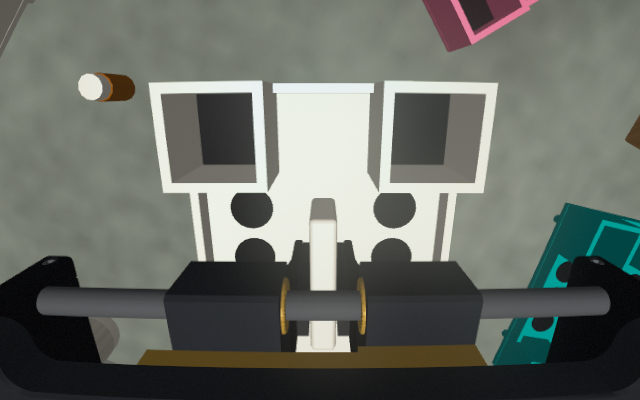

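View pics/scene3.png

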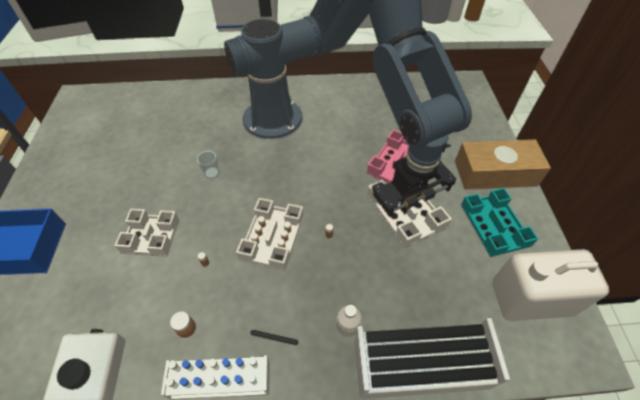

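The tray is held level, with its two near-side rims at (149–272, 83–193) and (380–498, 83–193). Now I work out its offset in the hand.

Run:
```python
from h import *
import pickle
c=pickle.load(open('wrist3.pkl','rb')); s=read_state(); R=np.array(s['tcp_rot']);p=np.array([.5160,.3645,.1353])
P=plane(c,[[149,83],[498,82],[484,194],[163,193]],p[2]-.0355+.07)
print(((P-p)@R*1000).round(1))
```

```text
[[ 87.7 -63.7 -34.3]
 [ 88.1  64.7 -34.3]
 [ 45.1  65.2 -34.4]
 [ 45.5 -64.  -34.4]]
```

>>> send_rows(
  moves=[0, 0, -3.1, 0, -1.5, 0.5, -1, 0, 0, -3.1, 0, -2.5, 0.5, -1, 0, 0, -3.1, 0, -3, 0.5, -1, 0, 0, -3.1, -0.05, -3, 0.5, -1, 0, 0, -3.1, -0.05, -3, 0, -1, 0, 0, -3.1, -0.05, -3, 0, -1, 0, 0, -3.1, -0.05, -3, 0, -1, 0, 0, -3.1, -0.05, -3, 0, -1, 0, 0, -3.1, -0.05, -3, 0, -1, 0, 0, -3.1, -0.05, -3, 0, -1, 0, 0, -3.1, -0.05, -3, 0, -1, 0, 0, -3.1, -0.05, -2.5, 0, -1, 0, 0, -3.1, 0, -1.45, 0, -1, 0, 0, 0, 0, 0, 0, -1, 0, 0, 0, 0, 0, 0, -1, 0, 0, 0, 0, 0, 0, -1],
)

```text
time_s: 6.9
position: [0.5115, 0.0163, 0.1554]
tcp_rot: [[-0.958, 0.287, -0.001], [0.287, 0.958, 0.001], [0.001, 0.0, -1.0]]
force: [0.8, 0.3, -1.9]
opening: 0.136
```

Run:
```python
from h import *
import pickle
for n in ['wrist','scene','top']:
    c=cam(n); save(c,n+'4');pickle.dump(c,open(n+'4.pkl','wb'))
    if n!='wrist':
        u,v=(272,225) if n=='scene' else (361,163)
        cv2.imwrite(f'pics/{n}4c.png',cv2.resize(c['pixels'][v-65:v+65,u-70:u+70,::-1],None,fx=4,fy=4))
s=read_state(); R=np.array(s['tcp_rot']);print(s['time_s'],s['position'],np.degrees(np.arctan2(R[1,1],R[0,1])),s['force'],s['opening'])
```

```text
7.05 [0.51161372 0.01624589 0.15553788] 73.30611133246443 [ 0.76494144 -0.5266809  -1.64767786] 0.1356140998148059
```

View pics/wrist4.png

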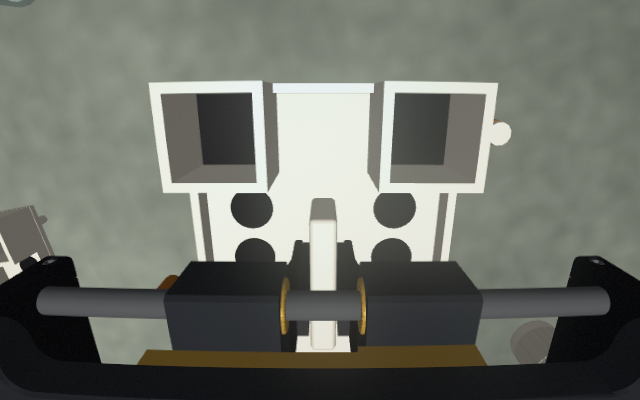

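View pics/scene4c.png

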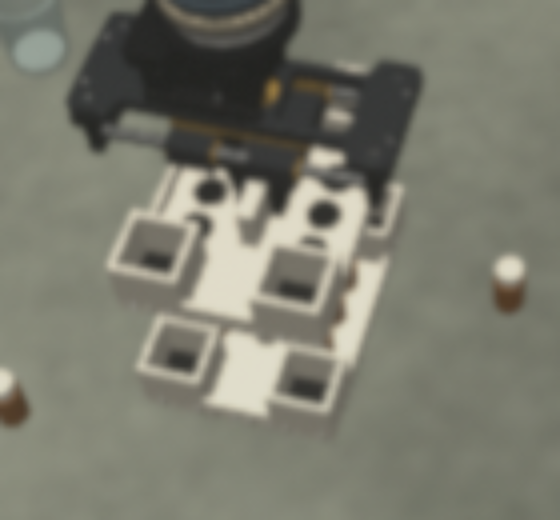

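View pics/top4c.png

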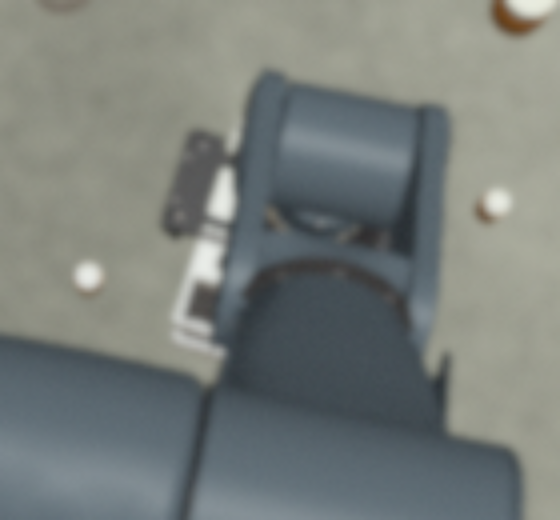

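The held tray hangs over the loaded one with two of the loaded tray's sockets showing in front. I cross-check the loaded tray's position with the first scene picture.

Run:
```python
from h import *
import pickle
c=pickle.load(open('scene0.pkl','rb'))
hsv=cv2.cvtColor(c['pixels'],cv2.COLOR_RGB2HSV)
im=cv2.resize(c['pixels'][190:275,225:315,::-1],None,fx=6,fy=6,interpolation=cv2.INTER_CUBIC).copy()
def rims(cx,cy,a):
    a=np.radians(a);R=np.array([[np.cos(a),-np.sin(a)],[np.sin(a),np.cos(a)]]);o=[]
    for sx in(-1,1):
        for sy in(-1,1):
            for d in ((-21,-21),(21,-21),(21,21),(-21,21)):
                q=R@[sx*68+d[0],sy*43+d[1]]; o.append([(cx+q[0])/1e3,(cy+q[1])/1e3,.07])
    return np.array(o)
for col,(x,y) in {(0,0,255):(511.3,13),(0,200,0):(513,15)}.items():
    for u,v in proj(c,rims(x,y,-16.8)): cv2.circle(im,(int((u-225+.5)*6),int((v-190+.5)*6)),3,col,-1)
cv2.imwrite('pics/chk.png',im)
```

```text
(no output)
```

View pics/chk.png

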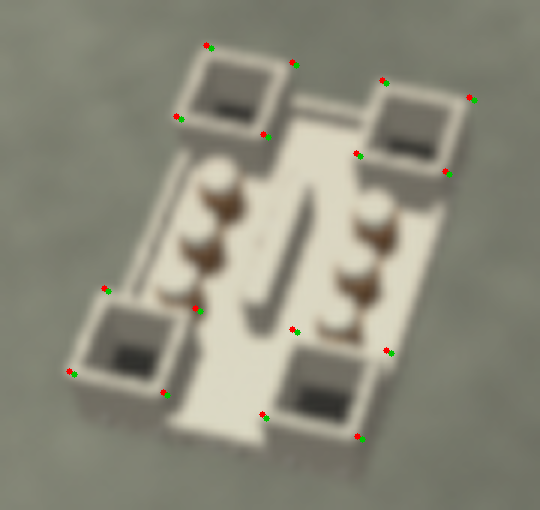

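The projected rim corners (green) land on the loaded tray's rims within about 1 px, so I'm lowering.

>>> send_rows(
  moves=[0, 0, 0, 0, -0.1, -0.5, -1, 0, 0, 0, 0, 0, -1, -1, 0, 0, 0, 0, 0, -1, -1, 0, 0, 0, 0, 0, -1, -1, 0, 0, 0, 0, 0, -1, -1, 0, 0, 0, 0, 0, -1, -1, 0, 0, 0, 0, 0, -0.5, -1, 0, 0, 0, 0, 0, -0.5, -1, 0, 0, 0, 0, 0, 0, -1, 0, 0, 0, 0, 0, 0, -1],
)

```text
time_s: 8.05
position: [0.5119, 0.0142, 0.0907]
tcp_rot: [[-0.957, 0.289, 0.0], [0.289, 0.957, -0.0], [-0.0, 0.0, -1.0]]
force: [0.5, 0.6, -3.8]
opening: 0.134
```

Run:
```python
from h import *
c=cam('scene'); u,v=(272,225)
cv2.imwrite(f'pics/scene5c.png',cv2.resize(c['pixels'][v-65:v+65,u-70:u+70,::-1],None,fx=4,fy=4))
s=read_state(); print(s['time_s'],s['position'],s['force'],s['moment'])
```

```text
8.1 [0.51204851 0.0141462  0.09082835] [-0.37095668  0.5246255  -3.0152986 ] [0.01382569 0.01869846 0.00575106]
```

View pics/scene5c.png

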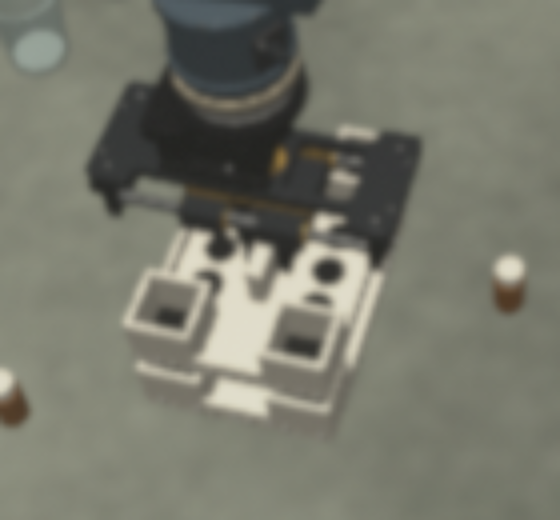

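The pins are inside the sockets with no contact force. I lower the last 11 mm slowly.

>>> send_rows(
  moves=[0, 0, 0, 0, 0, -0.3, -1, 0, 0, 0, 0, 0, -0.3, -1, 0, 0, 0, 0, 0, -0.2, -1, 0, 0, 0, 0, 0, -0.1, -1, 0, 0, 0, 0, 0, -0.1, -1, 0, 0, 0, 0, 0, 0, -1, 0, 0, 0, 0, 0, 0, -1],
)

```text
time_s: 8.8
position: [0.5118, 0.0142, 0.0806]
tcp_rot: [[-0.957, 0.289, 0.0], [0.289, 0.957, -0.0], [-0.0, -0.0, -1.0]]
force: [-0.1, 0.5, -3.1]
opening: 0.136
```

>>> send_rows(
  moves=[0, 0, 0, 0, 0, -0.05, -1, 0, 0, 0, 0, 0, 0, -1, 0, 0, 0, 0, 0, -0.05, -1, 0, 0, 0, 0, 0, 0, -1, 0, 0, 0, 0, 0, 0, -1],
)

```text
time_s: 9.3
position: [0.5117, 0.0142, 0.0795]
tcp_rot: [[-0.957, 0.289, -0.0], [0.289, 0.957, -0.0], [0.0, -0.0, -1.0]]
force: [0.4, 0.8, -2.6]
opening: 0.139
```

>>> send_rows(
  moves=[0, 0, 0, 0, 0, -0.05, -1, 0, 0, 0, 0, 0, 0, -1, 0, 0, 0, 0, 0, 0, -1],
)

```text
time_s: 9.6
position: [0.5118, 0.0142, 0.0795]
tcp_rot: [[-0.957, 0.289, 0.0], [0.289, 0.957, -0.0], [-0.0, 0.0, -1.0]]
force: [-1.4, 0.1, 3.6]
opening: 0.135
```

>>> send_rows(
  moves=[0, 0, 0, 0, 0, -0.05, -1, 0, 0, 0, 0, 0, 0, -1, 0, 0, 0, 0, 0, 0, -1],
)

```text
time_s: 9.9
position: [0.5118, 0.0142, 0.0794]
tcp_rot: [[-0.957, 0.289, 0.001], [0.289, 0.957, -0.0], [-0.001, 0.0, -1.0]]
force: [-2.1, -0.1, 8.8]
opening: 0.137
```

It is seated: contact at TCP z = 79.5 mm, as predicted, with about 9 N up. I ease off and open.

>>> send_rows(
  moves=[0, 0, 0, 0, 0, 0.05, -1, 0, 0, 0, 0, 0, 0, -1, 0, 0, 0, 0, 0, 0, -0.5, 0, 0, 0, 0, 0, 0, 0, 0, 0, 0, 0, 0, 0, 0.5, 0, 0, 0, 0, 0, 0, 0.6, 0, 0, 0, 0, 0, 0, 0.6, 0, 0, 0, 0, 0, 0, 0.6, 0, 0, 0, 0, 0, 0, 0.6, 0, 0, 0, 0, 0, 0, 0.6],
)

```text
time_s: 10.9
position: [0.5118, 0.0142, 0.079]
tcp_rot: [[-0.957, 0.289, 0.0], [0.289, 0.957, -0.0], [-0.0, 0.0, -1.0]]
force: [-0.1, -0.1, -0.1]
opening: 0.754
```

Run:
```python
from h import *
c=cam('wrist'); save(c,'wrist6')
s=read_state(); print(s['time_s'],s['position'],s['force'],s['opening'])
```

```text
10.95 [0.51175276 0.01421821 0.07905747] [ 0.79869902 -0.72160397 -0.39252267] 0.7729767077816461
```

View pics/wrist6.png

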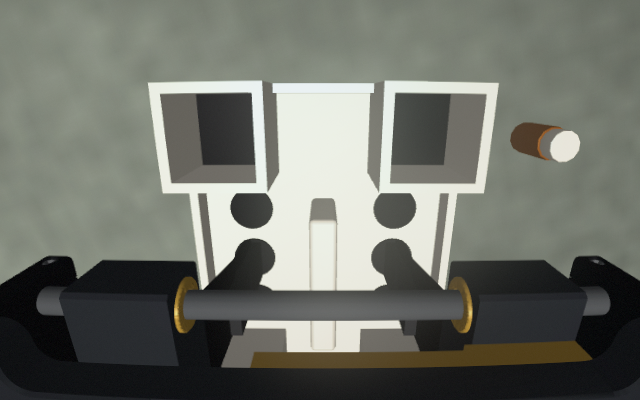

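The fingers are clear of the fin. I rise straight up, then move aside to the left and back so the cameras can see the stack.

>>> send_rows(
  moves=[0, 0, 0, 0, 0, 0.5, 0.6, 0, 0, 0, 0, 0, 1, 0.6, 0, 0, 0, 0, 0, 2, 0.6, 0, 0, 0, 0, 0, 2, 0.6, 0, 0, 0, 0, 0, 3, 0.6, 0, 0, 0, 0, 0, 3, 0.6, 0, 0, 0, 0, 0, 3, 0.6, 0, 0, 0, 0, 3, 0, 0.6, 0, 0, 0, 0, 4, 0, 0.6, 0, 0, 0, 0, 4, 0, 0.6, 0, 0, 0, 0, 4, 0, 0.6, 0, 0, 0, 0, 4, 0, 0.6, 0, 0, 0, 0, 4, 0, 0.6, 0, 0, 0, 0, 4, 0, 0.6, 0, 0, 0, 0, 4, 0, 0.6, 0, 0, 0, 0, 4, 0, 0.6, 0, 0, 0, 0, 3, 0, 0.6, 0, 0, 0, 0, 0, 0, 0.6, 0, 0, 0, 0, 0, 0, 0.6],
)

```text
time_s: 12.85
position: [0.5112, 0.3944, 0.2244]
tcp_rot: [[-0.958, 0.287, 0.0], [0.287, 0.958, -0.001], [-0.0, -0.001, -1.0]]
force: [0.4, -0.9, 0.3]
opening: 0.796
```

Run:
```python
from holes import *
import pickle
c=cam('scene'); u,v=(272,225); save(c,'scene7'); pickle.dump(c,open('scene7.pkl','wb'))
cv2.imwrite(f'pics/scene7c.png',cv2.resize(c['pixels'][v-65:v+65,u-70:u+70,::-1],None,fx=4,fy=4,interpolation=cv2.INTER_CUBIC))
c=cam('top'); save(c,'top7')
o,P=holes(c,361,163,z=.114); print(o.round(1).tolist(),P.round(1).tolist(),P.mean(0),cv2.minAreaRect(P.astype(np.float32)))
```

```text
[[354.9, 136.8], [380.6, 145.0], [342.1, 176.7], [368.1, 185.3]] [[587.8, 36.7], [563.0, -45.3], [458.8, 74.9], [433.6, -7.2]] [510.81461348  14.79345847] ((510.7210693359375, 14.761688232421875), (85.88648223876953, 135.44985961914062), 73.52034759521484)
```

View pics/scene7c.png

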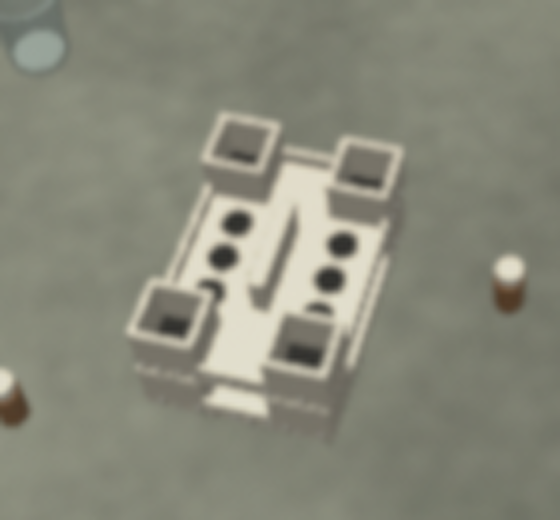

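View pics/top7.png

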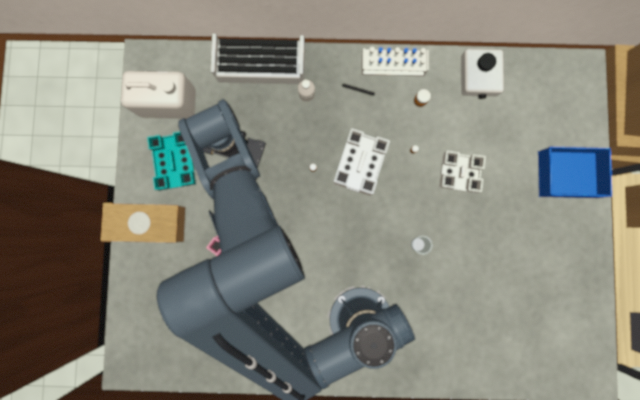

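View pics/scene7.png

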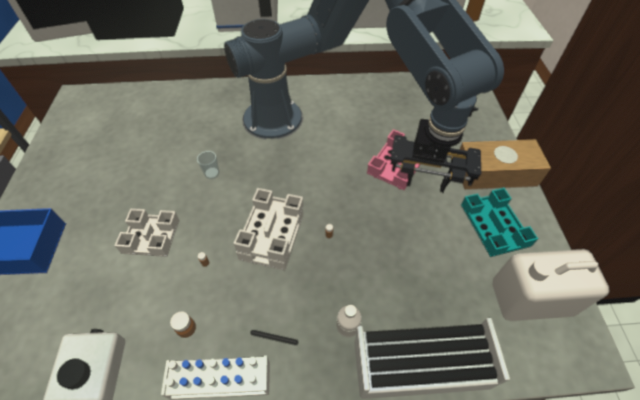

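The empty tray sits squarely on the loaded one. Hole spacing at the predicted rim height (135.4 × 85.9 mm) matches the reading before stacking, and the short tray is unchanged at (463,172).

```bash
python3 -c "
from rig import *
print(hand_in())"
```

```text
the job is handed in; nothing more can be done
None
```

The long empty tray is stacked on the loaded tray and released. I gripped it by its fin, carried it over, lowered it until it touched down, opened the fingers, rose straight up and moved aside. I handed in at about 13 s.

**Last checks:**
- **Seating:** contact came at TCP z = 79.5 mm, exactly the predicted fully seated height, with about 9 N of upward force.
- **Level:** after release, the top view at the predicted rim height gave sockets 135.4 × 85.9 mm apart. That matches the reading before stacking and shows no tilt.
- **Neighbours:** in the scene and top pictures the loaded tray's visible edge, the short tray and the loose vials looked unmoved.

**One disagreement:** the top and wrist cameras differed by about 2 mm on the long tray's position. I allowed for this when placing it, and the pins have about 11 mm of room in the sockets.

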